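# Stand the show placard and hold the spring clamp open around its edge

### The job

Slide the large placard straight up out of the wooden rack, stand it upright and centred in the slot of the empty display foot, fully home, and let go of it. Then pick up the spring clamp, squeeze it fully open and bring its gaping jaws around one upright side edge of the placard, in the upper half, with both tips well past the edge and neither jaw pressing on the board. Finish while still holding the clamp squeezed open there, so that I can slip a leaflet in, and leave everything else on the table where it is.

Things in the scene. Friction and masses are not known exactly. Their poses are not given: they have to be found in the camera images.
- placard: the large placard: flat rigid white board with a car picture, 8 mm thick (its x axis), 110 wide (its y axis), 150 tall (its z axis, up), about 0.09 kg. Origin at the centre of its underside. It starts upright in one of the rack's two slots, able to lean up to 0.08 rad, and lifts straight up
- placard_top (a point): centre of the large placard's top edge, 150 mm above its underside
- rack: fixed light-wood rack, 150 (x) x 100 (y) x 50 mm tall; origin under its centre. Two open-ended slots run along its y, at x = -35 and x = +35, each 11 wide, slot floor 10 above the table, cheeks 10 thick up to 50. It holds the large and the small placard, either way round
- foot: fixed wooden display foot, 80 (x) x 90 (y) x 46 mm tall; origin under its centre. One empty open-ended slot along its y through the centre: 10.5 wide, floor 10 above the table, straight up to about 37, then flaring to about 24 wide at the top (46). A placard stands in it with its y along the foot's y (either way round) and its ends overhanging by 10
- clamp: black hand spring clamp lying flat on its side on the table, 28 mm tall, 115 long, 0.065 kg. Origin on the hinge pin at its underside; the pin is its z axis (up). Two jaws with grey tips run 55 mm forward from the pin along x; two flat handles, 5 thick, run 60 back in a V: over their outsides about 52 mm at 42 behind the pin, 61 at their ends. This body is the half on the +y side
- clamp_arm (a joint): opening angle between the clamp's halves, rad: 0 released and closed, 0.5 fully open. Squeezing the handles together spreads the jaws: 42 mm behind the pin it takes 5 N to begin and 10 N for fully open, a hard stop with the handles parallel, 30 mm over their outsides. Each half turns by half the angle about the pin; the centre line runs from the pin to the midpoint of the tips
- tip_a (a point): inner face of one jaw at its very tip, 55 mm ahead of the pin, 14 mm above the clamp's underside; coincides with tip_b when closed. Fully open the tips are 27 mm apart, and the jaws 20 apart 20 mm behind the tips
- tip_b (a point): inner face of the other jaw at its very tip, same height
- small_placard: the bystander placard in the rack's other slot, same board, only 80 mm wide and 75 tall (top 85 above the table); origin at the centre of its underside. Stays in the rack
- coffee_cup: red paper cup with white lid, 84 mm across, 104 tall; bystander, origin under its centre
- stirrer_cup: clear cup of wooden stirrers, 72 mm across, 140 tall with the stirrers; bystander, origin under its centre
- cutlery_holder: perforated steel pot with cutlery, 92 mm across, 170 tall with the cutlery; bystander, origin under its centre
- snack_bowl: yellow bowl of bread rolls, 124 mm across, 80 tall; bystander, origin under its centre
- model_car: blue model car, 43 x 95 x 36 mm tall; bystander, origin under its centre

How it is judged:
On the way, in this order (a step that is already met when the one before it is completed fails the run):
1. the large placard is lifted upright clear of the rack by the gripper (z of placard in the frame of rack above 0.052 m and angle between placard's own z axis and vertical below 0.35 rad and contact force between the fingers and placard above 0.3 N), for 0.1 s.
2. the large placard stands fully home and centred in the foot, let go (horizontal distance between placard and foot below 0.015 m and z of placard in the frame of foot between 0.006 and 0.014 m and angle between placard's own z axis and vertical below 0.12 rad and angle between the y axis of placard and the y axis of foot, either way round below 0.12 rad and contact force between the fingers and placard below 0.1 N and linear speed of placard below 0.03 m/s), for 0.2 s.
3. the clamp is lifted off the table in the gripper, spread open (value of joint clamp_arm above 0.38 rad and height (world z) of clamp above 0.04 m and contact force between the fingers and clamp above 1 N), for 0.2 s.
At the end, for the whole second after the job is handed in: Placard home in the foot (4 mm), centred 15 mm, within 0.12 rad, let go. Clamp held still, open over 0.38 rad, tips 2 mm or more off both faces, 8 mm or more past a side edge (not past the middle), 65 to 145 mm above the placard's foot, pin outside, under 2 N on the board (horizontal distance between placard and foot below 0.015 m and z of placard in the frame of foot between 0.006 and 0.014 m and angle between placard's own z axis and vertical below 0.12 rad and angle between the y axis of placard and the y axis of foot, either way round below 0.12 rad and value of joint clamp_arm above 0.38 rad and ((x of tip_a in the frame of placard above 0.006 m and x of tip_b in the frame of placard below -0.006 m) or (x of tip_b in the frame of placard above 0.006 m and x of tip_a in the frame of placard below -0.006 m)) and ((y of clamp in the frame of placard above 0.055 m and y of tip_a in the frame of placard between 0 and 0.047 m and y of tip_b in the frame of placard between 0 and 0.047 m) or (y of clamp in the frame of placard below -0.055 m and y of tip_a in the frame of placard between -0.047 and 0 m and y of tip_b in the frame of placard between -0.047 and 0 m)) and z of tip_a in the frame of placard between 0.065 and 0.145 m and z of tip_b in the frame of placard between 0.065 and 0.145 m and contact force between the fingers and clamp above 1 N and contact force between clamp and placard below 2 N and contact force between clamp and foot below 0.2 N and contact force between the fingers and placard below 0.2 N and linear speed of each of clamp, placard below 0.03 m/s); the arm keeps its last pose, push and grip.
It fails at once if the small placard is moved by more than 30 mm (distance of small_placard from where it was at the start of the episode above 0.03 m).
It fails at once if a cup, the cutlery holder, the snack bowl or the model car is moved by more than 30 mm (distance of any of coffee_cup, stirrer_cup, cutlery_holder, snack_bowl, model_car from where it was at the start of the episode above 0.03 m).
It also fails if it takes over 58 s, if anything falls off the work surface, if the arm or the gripper's body presses on something with over 40 N, if the wrist force passes 120 N, or if a joint passes its speed limit or range.

### The arm

A 7-joint arm with a two-finger parallel gripper is mounted at the origin on the work surface. World frame = base frame: x ahead of the robot, y to its left, z up, the work surface at z = 0. Lengths are in m, angles in rad, forces in N, time in s.
With the tool pointing down it reaches from about 0.425 to 0.875 m from the base axis. Payload 4.7 kg.
Tool frame: the origin (TCP) lies between the finger pads; the fingertips stand 14 mm ahead of it and the grasp point (between the pads) lies 5 mm behind it; z points along the fingers, y is the line along which they close (so a half turn about z gives the same grasp; the last joint's range is limited). The gripper opens to 87 mm and grips with 3 to 60 N. Pads are 19 mm wide; open, the fingers measure 117 mm over their backs; the gripper's body (75 mm by 190 mm) begins 51 mm behind the grasp point.
Start: joints at [1.23, 0.321, -0.07, 1.45, 0.023, 1.371, -0.057], TCP at [0.226, -0.61, 0.237] pointing down, gripper open.
Joint ranges: [-2.86, 2.86], [-0.3, 2.09], [-1.38, 1.24], [0.06, 2.45], [-1.56, 4.7], [0.09, 2.05], [-2.69, 2.69]. Speed limits (rad/s): [2.57, 2.57, 3.14, 3.14, 3.14, 3.14, 3.14].

### API

Orientations are given as a rotation vector (axis times angle).
In Python, from bench import ctrl gives the robot as it stands.
- The arm moves only by the tool step_arm, never from a script. Its argument "commands" is a list of rows, each an object with "travel": the shift along the tool's x, y, z in m, a list of three; "turn": the turn, a rotation vector about the tool's x, y, z in degrees, a list of three. A call has 1 to 5 rows; each row is the pose to reach, as a shift and turn from the pose commanded when the call began, along the tool's axes at that moment; what a row does not reach only later rows make up. A row lasts 1/10 s, in which the tool goes at most 50 mm and 8.59 degrees, less where a joint would pass 70% of its speed; a pose out of reach is approached as far as the arm can. A call with a gripper value outside its range is refused whole. "gripper" is the opening, from 0 (shut) to 1 (fully open), set as the call begins (left out, the last holds). The fingers move at their own pace and stop on an object; "force" is the grip in N (left out, the last holds). Time passes only in rows, so rows that repeat a pose let the fingers close. It gives the time, the measured TCP pose, the force, the opening and the grip force at its end, in the units of the state.
- ctrl.get_state(): the state, without advancing time (a new reading comes with each control period).
- ctrl.get_image(name): name is "scene" or "top" or "wrist"; returns the picture (384x512x3 uint8, red, green, blue); there is no depth.
- ctrl.camera_model(name): a dict with "fx", "fy", "cx", "cy" (pixels), "R" (3x3) and "t" (3): a world point X has camera coordinates R X + t; the wrist camera has in their place "T_tool_cam" (4x4, takes a point from camera to tool coordinates, whose origin is the TCP and whose axes are the flange's). Camera axes: x right, y down, z forward; pixel columns grow to the right and rows downward; lengths in m; the calibration is good to about 2 mm. A picture is of the moment at which its call begins: read the wrist's pose just before it. camera_model takes no time and is no camera call.
- ctrl.close_job(): hands the job in; it is judged then, once.
The state is a dict: "time": time; "joint_positions": joint angles; "qd": joint speeds; "joint_torque": joint torques, N m; "position": TCP position; "tool_rot": TCP orientation; "ft_force": force on the tool from outside, world axes, zero at the start; "torque": the same for the moment, N m; "grip_width": opening from 0.0 (shut) to 1.0 (fully open); "grip_force": force on a finger pad.
Only numpy, scipy, OpenCV 4.12 (cv2) and the standard library are available. Lean on these libraries where they do the work, as an engineer would, in place of code of your own. Each camera call takes 0.05 s, during which the arm holds its last target. There are 200 camera calls.

## Working session

There is one attempt and no reset: what is moved stays moved. The work goes in short steps, Python scripts to look and compute and a tool call to move; the robot and the scene stay as the last step left them, time stands still between calls to the robot, and variables do not carry over. Pictures are saved under pics/ and viewed, at most 10 in all, crops included, and the job is handed in when it is done.

Besides the shell and the picture viewer there is one more tool, called after "Request:" in YAML: its name, and indented under it one key for each argument. step_arm: Moves the arm, as the interface text tells. Its arguments: {"type":"object","properties":{"commands":{"type":"array"},"gripper":{"type":"number"},"force":{"type":"number"}},"required":["commands"]}

```bash
mkdir -p pics; ls
cat > h.py <<'E'
from bench import ctrl
import numpy as np, cv2, json
from scipy.spatial.transform import Rotation as Rn
def snap(n,f):
    s=ctrl.get_state(); im=ctrl.get_image(n); cv2.imwrite('pics/'+f,im[...,::-1]); json.dump([list(map(float,s['position'])),list(map(float,s['tool_rot']))],open('pics/'+f+'.json','w')); return im
def cam(n,f=None):
    m=ctrl.camera_model(n)
    if n!='wrist': R=np.array(m['R']);t=np.array(m['t']);C=-R.T@t;Rw=R.T
    else:
        p,r=json.load(open('pics/'+f+'.json')); T=np.array(m['T_tool_cam']); Rt=Rn.from_rotvec(r).as_matrix()
        C=Rt@T[:3,3]+p; Rw=Rt@T[:3,:3]
    return m,C,Rw
def onz(n,uv,z,f=None):
    m,C,Rw=cam(n,f); uv=np.atleast_2d(uv).astype(float); z=np.broadcast_to(z,len(uv))
    d=np.c_[(uv[:,0]-m['cx'])/m['fx'],(uv[:,1]-m['cy'])/m['fy'],np.ones(len(uv))]@Rw.T
    return C+d*((z-C[2])/d[:,2])[:,None]
def proj(n,X,f=None):
    m,C,Rw=cam(n,f); c=(np.atleast_2d(X)-C)@Rw
    return np.c_[m['fx']*c[:,0]/c[:,2]+m['cx'],m['fy']*c[:,1]/c[:,2]+m['cy']]
E
python3 - <<'E'
from h import *
for n in ['scene','top']:
    im=snap(n,n+'0.png'); m,C,R=cam(n); print(n,m['fx'],m['fy'],C.round(3),R[:,2].round(3))
im=snap('wrist','w0.png');print(ctrl.camera_model('wrist'));print(ctrl.get_state())
a=cv2.imread('pics/top0.png'); cv2.imwrite('pics/top0b.png',cv2.resize(a,(800,600)))
a=cv2.imread('pics/scene0.png'); cv2.imwrite('pics/scene0b.png',cv2.resize(a,(800,600)))
E
```

```text
pics
scene 402.06691859224793 402.06691859224793 [ 0.857 -0.433  0.872] [-0.31   0.491 -0.814]
top 374.21902278848336 374.21902278848336 [ 0.468 -0.002  1.019] [ 0.111  0.022 -0.994]
{'fx': 289.7733055834412, 'fy': 289.7733055834412, 'cx': 259.83832662856554, 'cy': 191.83952949632118, 'T_tool_cam': array([[ 3.68885159e-05, -9.68944233e-01, -2.47279341e-01,
         6.67914173e-02],
       [ 9.99999950e-01,  1.13479417e-04, -2.95482476e-04,
        -6.10532167e-04],
       [ 3.14367157e-04, -2.47279318e-01,  9.68944188e-01,
        -1.47444993e-01],
       [ 0.00000000e+00,  0.00000000e+00,  0.00000000e+00,
         1.00000000e+00]])}
{'time': 0.15, 'joint_positions': array([ 1.23008654,  0.32166114, -0.07012729,  1.45138719,  0.02261134,
        1.37079597, -0.05689532]), 'qd': array([ 0.00040422, -0.00372859, -0.0013923 , -0.00478344, -0.00017925,
        0.00068391, -0.0012848 ]), 'joint_torque': array([-2.70078890e-04, -4.91794467e+01, -4.04832568e-01, -3.12876785e+01,
       -6.41123252e-02,  4.04944271e-02,  1.01904106e-04]), 'position': array([ 0.22565965, -0.60915135,  0.23571142]), 'tool_rot': array([-3.09086368e+00, -5.54274250e-01,  5.33854224e-04]), 'ft_force': array([-0.65287543,  0.10111363, -0.20721252]), 'torque': array([-0.02287744,  0.01875365, -0.01061896]), 'grip_force': 0.0, 'grip_width': 1.002484393037421}
```

View pics/top0b.png

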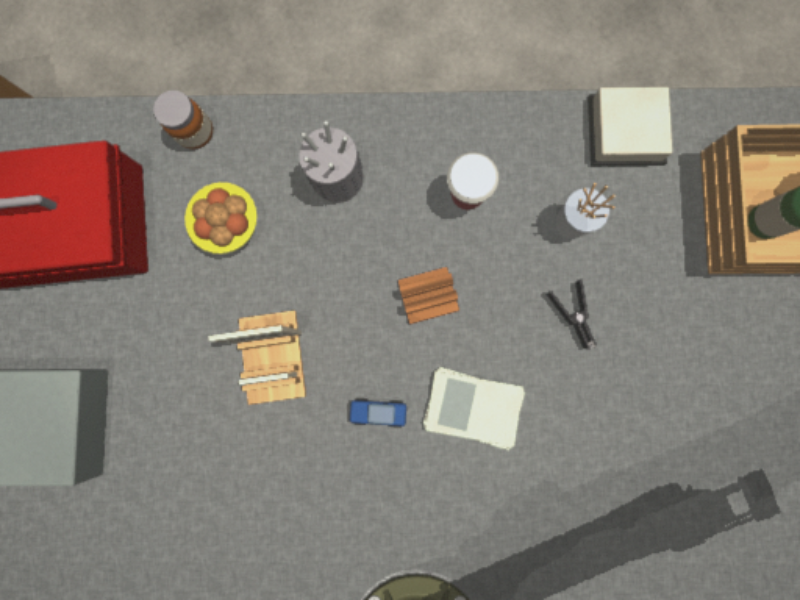

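View pics/scene0b.png

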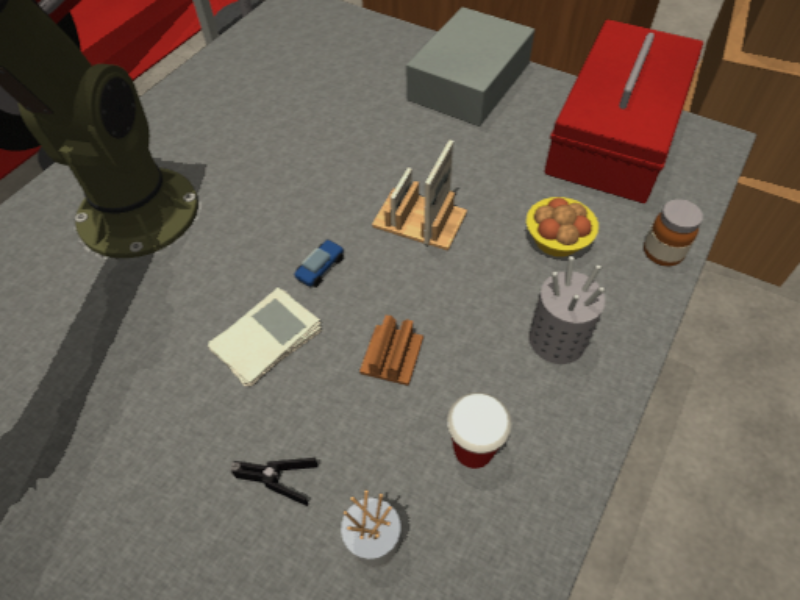

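The top view shows the rack at about (270,357), with the large placard's top edge from (210,338) to (298,330). The foot is at (428,295), and the clamp pin is at (578,318) with its jaws towards the lower right. The scene view agrees with this.

Run:
```python
from h import *
s=1/1.5625
P=lambda uv,z:onz('top',np.array(uv)*s,z).round(3).tolist()
print('placard top',P([[210,338],[298,330]],0.16)); print('rack',P([[240,318],[296,312],[304,396],[250,403]],0.01))
print('foot slot/corners',P([[398,278],[448,268],[458,307],[410,322]],0.03)); print('clamp pin,tip,hL,hR',P([[579,318],[589,345],[550,294],[580,283]],0.02))
print('coffee',P([472,180],.104),'stir',P([587,212],.08),'cutl',P([330,150],.12))
im=cv2.imread('pics/top0.png'); hsv=cv2.cvtColor(im,cv2.COLOR_BGR2HSV)
m=cv2.inRange(hsv,(3,110,60),(14,255,200)); m[:160]=0;m[220:]=0;m[:,:240]=0;m[:,320:]=0
c=max(cv2.findContours(m,0,2)[0],key=cv2.contourArea); r=cv2.minAreaRect(c); b=cv2.boxPoints(r);print(b,onz('top',b,.01).round(3).tolist())
```

```text
placard top [[0.497, 0.302, 0.16], [0.508, 0.171, 0.16]]
rack [[0.536, 0.303, 0.01], [0.546, 0.206, 0.01], [0.402, 0.19, 0.01], [0.391, 0.282, 0.01]]
foot slot/corners [[0.602, 0.027, 0.03], [0.618, -0.058, 0.03], [0.551, -0.074, 0.03], [0.526, 0.007, 0.03]]
clamp pin,tip,hL,hR [[0.532, -0.28, 0.02], [0.486, -0.295, 0.02], [0.573, -0.232, 0.02], [0.592, -0.284, 0.02]]
coffee [[0.749, -0.094, 0.104]] stir [[0.701, -0.283, 0.08]] cutl [[0.796, 0.132, 0.12]]
[[254.05159 178.98566]
 [286.6992  169.9169 ]
 [294.46423 197.87106]
 [261.81662 206.93982]] [[0.601, 0.03, 0.01], [0.626, -0.059, 0.01], [0.549, -0.079, 0.01], [0.525, 0.009, 0.01]]
```

```bash
cat >> h.py <<'E'
def go(p,h):
    "shift (mm) and turn (deg) in tool axes to point p, tool down, tool x heading h deg"
    s=ctrl.get_state(); R=Rn.from_rotvec(s['tool_rot']); a=np.radians(h)
    T=Rn.from_matrix(np.array([[np.cos(a),np.sin(a),0],[np.sin(a),-np.cos(a),0],[0,0,-1]]))
    print('t',round(s['time'],2),'travel',(R.inv().apply(np.array(p)-s['position'])).round(4).tolist(),'turn',(R.inv()*T).as_rotvec(degrees=True).round(2).tolist(),'pos',s['position'].round(4).tolist(),'xhead',np.degrees(np.arctan2(*R.as_matrix()[[1,0],0])).round(2),'axis',R.as_matrix()[:,2].round(3).tolist(),'grip',round(float(s['grip_width']),3),round(float(s['grip_force']),2),'ft',np.round(s['ft_force'],1).tolist())
E
python3 -c "
from h import *
go([.52,-.28,.28],24)"
```

```text
t 0.15 travel [0.3904, -0.2064, -0.044] turn [-0.08, 0.0, -3.67] pos [0.2257, -0.6092, 0.2357] xhead 20.33 axis [-0.001, 0.001, -1.0] grip 1.002 0.0 ft [-0.7, 0.1, -0.2]
```

Request:
step_arm:
  commands:
    - {"travel": [0.195, -0.103, -0.044], "turn": [0, 0, 0]}
    - {"travel": [0.195, -0.103, -0.044], "turn": [0, 0, 0]}
    - {"travel": [0.195, -0.103, -0.044], "turn": [0, 0, 0]}
    - {"travel": [0.195, -0.103, -0.044], "turn": [0, 0, 0]}
    - {"travel": [0.195, -0.103, -0.044], "turn": [0, 0, 0]}
  gripper: 1

```text
time: 0.65
position: [0.3771, -0.4408, 0.2816]
tool_rot: [-3.09, -0.564, -0.004]
ft_force: [1.2, 0.7, -0.1]
grip_width: 0.996
grip_force: 0.0
```

Request:
step_arm:
  commands:
    - {"travel": [0.195, -0.103, 0], "turn": [0, 0, -3.7]}
    - {"travel": [0.195, -0.103, 0], "turn": [0, 0, -3.7]}
    - {"travel": [0.195, -0.103, 0], "turn": [0, 0, -3.7]}
    - {"travel": [0.195, -0.103, 0], "turn": [0, 0, -3.7]}
    - {"travel": [0.195, -0.103, 0], "turn": [0, 0, -3.7]}

```text
time: 1.15
position: [0.5233, -0.2747, 0.2804]
tool_rot: [-3.068, -0.666, -0.003]
ft_force: [0.6, 0.2, 0.1]
grip_width: 1.0
grip_force: 0.0
```

```bash
python3 -c "
from h import *
snap('wrist','w1.png')
go([.505,.24,.36],95)"
```

```text
t 1.2 travel [0.1962, -0.4747, -0.0778] turn [0.0, -0.27, -70.38] pos [0.5246, -0.273, 0.2803] xhead 24.62 axis [0.002, 0.004, -1.0] grip 1.0 0.0 ft [1.5, 1.9, 0.2]
```

View pics/w1.png

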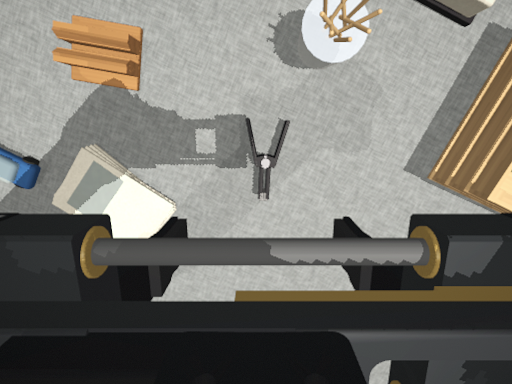

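The wrist view shows the clamp pin at (265,162), its tips near (263,198), and the handle ends at (249,120) and (288,122). The foot is at the upper left.

```bash
python3 -c "
from h import *
f='w1.png'
q=onz('wrist',[[265,162],[263.5,197],[249,121],[287.5,122]],.028,f);print(q.round(4))
print('len',np.linalg.norm(q[0]-q[1]),np.linalg.norm(q[2]-q[3]))
d=q[1]-(q[2]+q[3])/2;print('heading',np.degrees(np.arctan2(d[1],d[0])), np.linalg.norm(d))
im=cv2.imread('pics/'+f); hsv=cv2.cvtColor(im,cv2.COLOR_BGR2HSV)
m=cv2.inRange(hsv,(3,100,60),(18,255,220)); m[100:]=0;m[:,200:]=0
c=max(cv2.findContours(m,0,2)[0],key=cv2.contourArea);b=cv2.boxPoints(cv2.minAreaRect(c));print(onz('wrist',b,.02,f).round(3))
"
```

```text
[[ 0.5332 -0.2767  0.028 ]
 [ 0.4866 -0.2958  0.028 ]
 [ 0.5745 -0.234   0.028 ]
 [ 0.5947 -0.2816  0.028 ]]
len 0.05035947861356077 0.051672321002293936
heading -158.8205498071761 0.10511650780667252
[[ 0.517  0.037  0.02 ]
 [ 0.595  0.043  0.02 ]
 [ 0.626 -0.071  0.02 ]
 [ 0.549 -0.082  0.02 ]]
```

Request:
step_arm:
  commands:
    - {"travel": [0.098, -0.237, -0.078], "turn": [0, 0, -35]}
    - {"travel": [0.098, -0.237, -0.078], "turn": [0, 0, -35]}
    - {"travel": [0.098, -0.237, -0.078], "turn": [0, 0, -35]}
    - {"travel": [0.098, -0.237, -0.078], "turn": [0, 0, -35]}
    - {"travel": [0.098, -0.237, -0.078], "turn": [0, 0, -35]}

```text
time: 1.7
position: [0.5128, -0.0403, 0.3537]
tool_rot: [2.731, 1.551, -0.001]
ft_force: [0.8, 0.2, -0.2]
grip_width: 0.999
grip_force: 0.0
```

```bash
python3 -c "
from h import *
snap('wrist','w1b.png')
go([.505,.24,.36],95)"
```

```text
t 1.75 travel [0.2286, -0.1428, -0.002] turn [0.21, -0.28, -35.19] pos [0.5135, -0.0294, 0.357] xhead 59.81 axis [0.004, 0.004, -1.0] grip 0.998 0.0 ft [0.5, 8.4, 2.3]
```

Request:
step_arm:
  commands:
    - {"travel": [0.229, -0.143, -0.002], "turn": [0, 0, -35.2]}
    - {"travel": [0.229, -0.143, -0.002], "turn": [0, 0, -35.2]}
    - {"travel": [0.229, -0.143, -0.002], "turn": [0, 0, -35.2]}
    - {"travel": [0.229, -0.143, -0.002], "turn": [0, 0, -35.2]}
    - {"travel": [0.229, -0.143, -0.002], "turn": [0, 0, -35.2]}

```text
time: 2.25
position: [0.5088, 0.2092, 0.3551]
tool_rot: [2.135, 2.303, -0.0]
ft_force: [0.8, -0.0, 0.5]
grip_width: 1.0
grip_force: 0.0
```

Request:
step_arm:
  commands:
    - {"travel": [0.0, 0.0, 0], "turn": [0, 0, 0]}
    - {"travel": [0, 0, 0], "turn": [0, 0, 0]}

```text
time: 2.45
position: [0.5086, 0.2089, 0.3547]
tool_rot: [-2.135, -2.305, 0.001]
ft_force: [0.8, 0.1, -0.6]
grip_width: 1.002
grip_force: 0.0
```

```bash
python3 -c "
from h import *
snap('wrist','w2.png')
go([.505,.24,.36],95)
a=cv2.imread('pics/w1b.png');b=cv2.imread('pics/w2.png');cv2.imwrite('pics/w2c.png',np.vstack([a[:210],b[:300]]))"
```

```text
t 2.5 travel [0.0331, -0.0019, -0.0054] turn [-0.04, 0.06, -0.82] pos [0.5093, 0.2071, 0.3546] xhead 94.18 axis [-0.001, -0.001, -1.0] grip 1.003 0.0 ft [-1.1, 0.4, -0.4]
```

View pics/w2c.png

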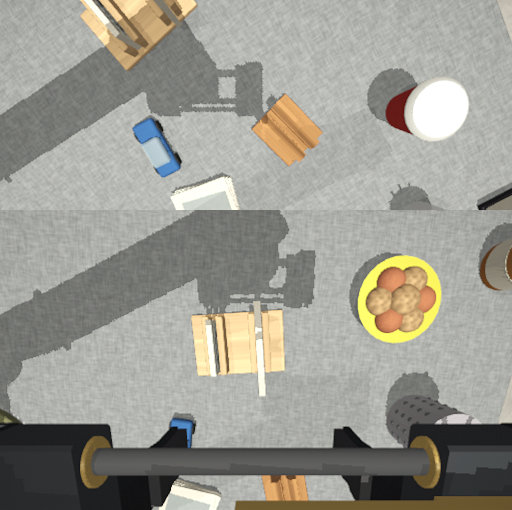

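Lower half, w2: the large placard's top edge runs from about (257,92) to (262,185), and the small placard is at x≈211. Upper half: the foot is at about (287,128).

```bash
python3 -c "
from h import *
f='w2.png'; im=cv2.imread('pics/'+f)[80:200,235:285].astype(int)
m=((im.min(2)>165)&(im.max(2)-im.min(2)<40)).astype(np.uint8)
for r in range(4,116,8): x=np.flatnonzero(m[r]); print(r+80,(x.min()+235,x.max()+235,len(x)) if len(x) else '')
c=max(cv2.findContours(m,0,2)[0],key=cv2.contourArea)+[235,80]
b=cv2.boxPoints(cv2.minAreaRect(c));q=onz('wrist',b,.16,f);print(b.round(1),q.round(4));print([np.linalg.norm(q[i]-q[i-1]).round(4) for i in range(4)],q.mean(0))
"
```

```text
84 (np.int64(239), np.int64(279), 14)
92 (np.int64(242), np.int64(276), 11)
100 (np.int64(235), np.int64(284), 18)
108 (np.int64(255), np.int64(284), 8)
116 (np.int64(255), np.int64(284), 7)
124 (np.int64(256), np.int64(261), 6)
132 (np.int64(256), np.int64(284), 8)
140 (np.int64(256), np.int64(284), 9)
148 (np.int64(257), np.int64(263), 7)
156 (np.int64(257), np.int64(263), 7)
164 (np.int64(235), np.int64(284), 40)
172 (np.int64(235), np.int64(284), 43)
180 (np.int64(235), np.int64(284), 48)
188 (np.int64(235), np.int64(284), 34)
[[235.  91.]
 [275.  91.]
 [275. 199.]
 [235. 199.]] [[0.4727 0.3034 0.16  ]
 [0.5173 0.3068 0.16  ]
 [0.5285 0.1818 0.16  ]
 [0.4796 0.178  0.16  ]]
[np.float64(0.1256), np.float64(0.0448), np.float64(0.1255), np.float64(0.049)] [0.4995311  0.24251018 0.16      ]
```

```bash
python3 -c "
from h import *
f='w2.png'; im=cv2.imread('pics/'+f)
print(im[85:104,257].tolist()); print(im[176:194,262].tolist());print(im[130,248:268].tolist())
q=onz('wrist',[[257,91],[262,186],[258.5,128],[260.5,160]],.16,f);print(q.round(4),np.linalg.norm(q[0]-q[1]),np.degrees(np.arctan2(*(q[0]-q[1])[[1,0]])),q[:2].mean(0))
"
```

```text
[[128, 132, 130], [128, 132, 131], [123, 127, 125], [121, 125, 123], [125, 128, 126], [126, 134, 135], [169, 187, 194], [180, 198, 205], [174, 193, 200], [174, 192, 199], [177, 195, 202], [178, 195, 202], [177, 194, 202], [177, 195, 202], [178, 196, 202], [179, 197, 204], [178, 196, 203], [176, 194, 201], [177, 195, 201]]
[[233, 252, 255], [233, 252, 255], [234, 253, 255], [235, 254, 255], [237, 255, 255], [237, 255, 255], [235, 254, 255], [235, 254, 255], [236, 255, 255], [229, 243, 249], [190, 199, 200], [165, 170, 168], [159, 165, 163], [162, 166, 165], [173, 178, 177], [171, 177, 175], [170, 174, 173], [176, 180, 179]]
[[178, 234, 255], [160, 215, 245], [170, 227, 253], [177, 234, 255], [176, 232, 255], [174, 229, 255], [173, 230, 255], [158, 201, 227], [222, 239, 236], [235, 254, 248], [246, 255, 255], [251, 255, 255], [253, 255, 255], [255, 255, 255], [191, 206, 201], [133, 187, 217], [163, 218, 251], [167, 221, 255], [165, 220, 254], [163, 218, 251]]
[[0.4972 0.3053 0.16  ]
 [0.5113 0.1969 0.16  ]
 [0.5019 0.2651 0.16  ]
 [0.5071 0.2283 0.16  ]] 0.10930780577708862 97.42385466989371 [0.50428787 0.25108227 0.16      ]
```

```bash
python3 -c "
from h import *
go([.5043,.251,.125],97.4)"
```

```text
t 2.5 travel [0.0444, -0.0016, 0.2296] turn [-0.04, 0.06, -3.22] pos [0.5093, 0.2071, 0.3546] xhead 94.18 axis [-0.001, -0.001, -1.0] grip 1.003 0.0 ft [-1.1, 0.4, -0.4]
```

Request:
step_arm:
  commands:
    - {"travel": [0.0444, -0.0016, 0.0], "turn": [0, 0, -3.2]}
    - {"travel": [0.0444, -0.0016, 0.05], "turn": [0, 0, -3.2]}
    - {"travel": [0.0444, -0.0016, 0.1], "turn": [0, 0, -3.2]}
    - {"travel": [0.0444, -0.0016, 0.14], "turn": [0, 0, -3.2]}
    - {"travel": [0.0444, -0.0016, 0.14], "turn": [0, 0, -3.2]}

```text
time: 3.0
position: [0.502, 0.2473, 0.2093]
tool_rot: [-2.075, -2.354, 0.017]
ft_force: [-0.8, -0.8, 0.2]
grip_width: 1.002
grip_force: 0.0
```

```bash
python3 -c "
from h import *
snap('wrist','w3.png')
go([.5043,.251,.125],97.4)"
```

```text
t 3.05 travel [0.0021, 0.0013, 0.0881] turn [-0.28, 0.13, -0.18] pos [0.5037, 0.249, 0.2131] xhead 97.22 axis [-0.005, -0.003, -1.0] grip 0.997 0.0 ft [-0.3, 0.2, 0.5]
```

View pics/w3.png

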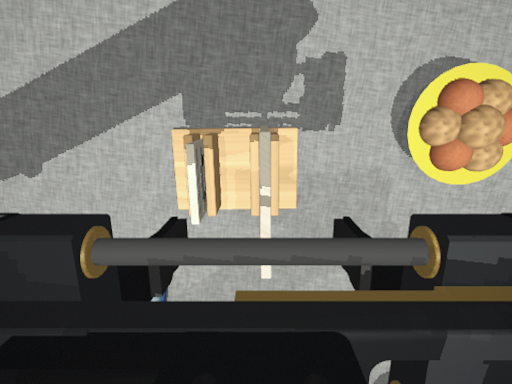

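The board (u≈266, rows 128–278) lies vertical between the fingers and almost centred, so I'll descend and grip.

Request:
step_arm:
  commands:
    - {"travel": [0.002, 0.001, 0.045], "turn": [0, 0, 0]}
    - {"travel": [0.002, 0.001, 0.088], "turn": [0, 0, 0]}
    - {"travel": [0.002, 0.001, 0.088], "turn": [0, 0, 0]}

```text
time: 3.35
position: [0.5037, 0.2518, 0.1248]
tool_rot: [-2.074, -2.357, 0.009]
ft_force: [0.2, 0.1, 0.0]
grip_width: 0.997
grip_force: 0.0
```

Request:
step_arm:
  commands:
    - {"travel": [0, 0, 0], "turn": [0, 0, 0]}
    - {"travel": [0, 0, 0], "turn": [0, 0, 0]}
    - {"travel": [0, 0, 0], "turn": [0, 0, 0]}
    - {"travel": [0, 0, 0], "turn": [0, 0, 0]}
    - {"travel": [0, 0, 0], "turn": [0, 0, 0]}
  gripper: 0
  force: 15

```text
time: 3.85
position: [0.5054, 0.2546, 0.1281]
tool_rot: [2.072, 2.36, 0.002]
ft_force: [0.5, -0.1, -0.2]
grip_width: 0.629
grip_force: 0.0
```

Request:
step_arm:
  commands:
    - {"travel": [0, 0, 0], "turn": [0, 0, 0]}
    - {"travel": [0, 0, 0], "turn": [0, 0, 0]}
    - {"travel": [0, 0, 0], "turn": [0, 0, 0]}
    - {"travel": [0, 0, 0], "turn": [0, 0, 0]}
    - {"travel": [0, 0, 0], "turn": [0, 0, 0]}

```text
time: 4.35
position: [0.5048, 0.2544, 0.127]
tool_rot: [-2.073, -2.361, 0.0]
ft_force: [-0.1, -0.4, 0.4]
grip_width: 0.167
grip_force: 0.0
```

Request:
step_arm:
  commands:
    - {"travel": [0, 0, 0], "turn": [0, 0, 0]}
    - {"travel": [0, 0, 0], "turn": [0, 0, 0]}
    - {"travel": [0, 0, 0], "turn": [0, 0, 0]}
    - {"travel": [0, 0, 0], "turn": [0, 0, 0]}

```text
time: 4.75
position: [0.5048, 0.2544, 0.127]
tool_rot: [-2.073, -2.361, 0.0]
ft_force: [-0.9, -0.8, -0.4]
grip_width: 0.093
grip_force: 15.0
```

Request:
step_arm:
  commands:
    - {"travel": [0, 0, -0.01], "turn": [0, 0, 0]}
    - {"travel": [0, 0, -0.03], "turn": [0, 0, 0]}
    - {"travel": [0, 0, -0.06], "turn": [0, 0, 0]}
    - {"travel": [0, 0, -0.09], "turn": [0, 0, 0]}
    - {"travel": [0, 0, -0.09], "turn": [0, 0, 0]}

```text
time: 5.25
position: [0.5069, 0.2562, 0.2221]
tool_rot: [2.07, 2.358, 0.011]
ft_force: [0.4, 0.7, -1.9]
grip_width: 0.089
grip_force: 15.0
```

```bash
python3 -c "
from h import *
go([.5043,.251,.24],105.5)
m=snap('wrist','w4.png');snap('scene','s4.png');a=cv2.imread('pics/s4.png');b=cv2.imread('pics/w4.png')
cv2.imwrite('pics/sw4.png',np.vstack([a[60:330,180:480],b[0:300,100:400]]))"
```

```text
t 5.25 travel [-0.0048, -0.0031, -0.0179] turn [0.46, -0.08, -8.06] pos [0.5069, 0.2562, 0.2221] xhead 97.44 axis [0.008, 0.003, -1.0] grip 0.089 15.0 ft [0.4, 0.7, -1.9]
```

View pics/sw4.png

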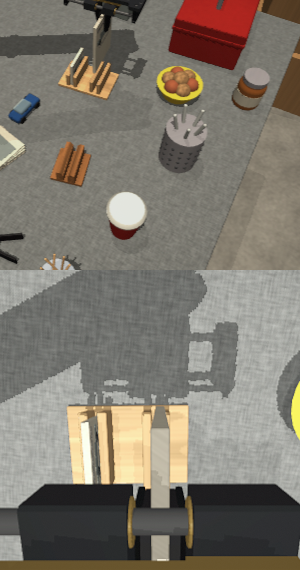

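The board is out of the rack and upright in the gripper. Next I'll measure the foot more closely from the images I already have.

```bash
python3 -c "
import cv2,numpy as np
a=cv2.imread('pics/top0.png')[160:220,244:304];b=cv2.imread('pics/w1.png')[5:105,45:155]
r=lambda x,s:cv2.resize(x,None,fx=s,fy=s,interpolation=cv2.INTER_CUBIC)
a=r(a,6.5);b=r(b,3.55)[:355]
o=np.zeros((390,790,3),np.uint8);o[:390,:390]=a;o[:b.shape[0],395:395+b.shape[1]]=b[:,:395];cv2.imwrite('pics/foot.png',o);print(b.shape)"
```

```text
(355, 390, 3)
```

View pics/foot.png

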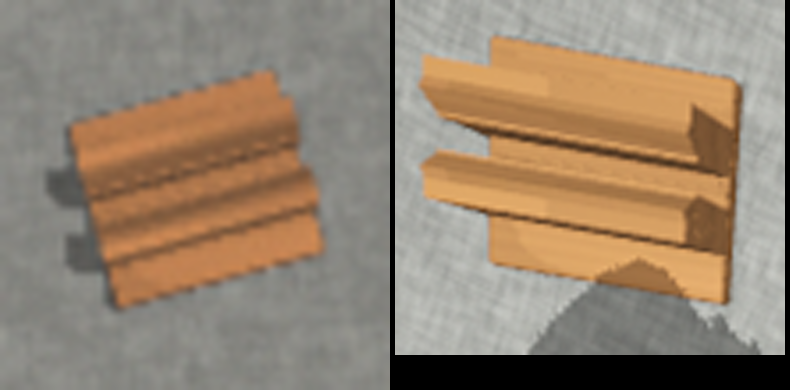

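In the enlargement the base plate corners are clear: (72,125), (272,72), (322,253), (118,308) in the top crop, and (490,36), (740,78), (728,302), (490,262) in the wrist crop. The slot is between the two cheeks.

```bash
python3 -c "
from h import *
A=np.array([[72,125],[272,72],[324,253],[118,308]])/6.5+[243.6,159.6]
B=np.array([[95,36],[345,80],[333,302],[95,262]])/3.55+[44.6,4.6]
for n,u,f in(('top',A,None),('wrist',B,'w1.png')):
  q=onz(n,u,.01,f)[:,:2]; d=q[0]-q[1]+q[3]-q[2]; print(q.round(4).tolist(),q.mean(0).round(4),np.degrees(np.arctan2(d[1],d[0])).round(2),[np.linalg.norm(q[i]-q[i-1]).round(3) for i in range(4)])
print(onz('wrist',[[265,162]],.028,'w1.png'))
go([.574,-.025,.222],105.5)
"
```

```text
[[0.6019, 0.0282], [0.6236, -0.0557], [0.5474, -0.0762], [0.5251, 0.0094]] [ 0.5745 -0.0236] 104.55 [np.float64(0.079), np.float64(0.087), np.float64(0.079), np.float64(0.089)]
[[0.6019, 0.0299], [0.6258, -0.0576], [0.5505, -0.0784], [0.5266, 0.0091]] [ 0.5762 -0.0243] 105.28 [np.float64(0.078), np.float64(0.091), np.float64(0.078), np.float64(0.091)]
[[ 0.53424244 -0.27627836  0.028     ]]
t 5.35 travel [-0.2861, 0.0322, -0.004] turn [0.09, 0.02, -8.07] pos [0.5051, 0.2545, 0.2179] xhead 97.43 axis [0.002, -0.0, -1.0] grip 0.093 15.0 ft [-0.0, -1.6, -1.8]
```

Request:
step_arm:
  commands:
    - {"travel": [-0.04, 0.005, 0], "turn": [0, 0, -2]}
    - {"travel": [-0.085, 0.01, 0], "turn": [0, 0, -4]}
    - {"travel": [-0.13, 0.015, 0], "turn": [0, 0, -6]}
    - {"travel": [-0.17, 0.02, 0], "turn": [0, 0, -7.6]}
    - {"travel": [-0.2, 0.023, 0], "turn": [0, 0, -7.6]}

```text
time: 5.85
position: [0.5531, 0.0552, 0.2154]
tool_rot: [-1.914, -2.489, 0.004]
ft_force: [-0.1, -0.0, -1.6]
grip_width: 0.085
grip_force: 15.0
```

```bash
python3 -c "
from h import *
go([.5744,-.0207,.222],105)"
```

```text
t 5.85 travel [-0.0788, 0.0011, -0.0066] turn [-0.17, 0.03, -0.12] pos [0.5531, 0.0552, 0.2154] xhead 104.88 axis [-0.003, -0.001, -1.0] grip 0.085 15.0 ft [-0.1, -0.0, -1.6]
```

Request:
step_arm:
  commands:
    - {"travel": [-0.04, 0.001, 0], "turn": [0, 0, 0]}
    - {"travel": [-0.079, 0.001, 0], "turn": [0, 0, 0]}
    - {"travel": [-0.079, 0.001, 0.02], "turn": [0, 0, 0]}
    - {"travel": [-0.079, 0.001, 0.035], "turn": [0, 0, 0]}
    - {"travel": [-0.079, 0.001, 0.035], "turn": [0, 0, 0]}

```text
time: 6.35
position: [0.5723, -0.016, 0.1785]
tool_rot: [-1.906, -2.489, 0.005]
ft_force: [0.0, 1.3, -1.6]
grip_width: 0.094
grip_force: 15.0
```

Request:
step_arm:
  commands:
    - {"travel": [0, 0, 0], "turn": [0, 0, 0]}
    - {"travel": [0, 0, 0], "turn": [0, 0, 0]}

```text
time: 6.55
position: [0.5752, -0.0156, 0.1828]
tool_rot: [1.909, 2.494, 0.001]
ft_force: [0.1, -0.3, 0.4]
grip_width: 0.089
grip_force: 15.0
```

```bash
python3 -c "
from h import *
go([.5744,-.0207,.170],105)
snap('scene','s5.png');snap('wrist','w5.png')
a=cv2.imread('pics/s5.png')[130:280,190:310];b=cv2.imread('pics/w5.png')[60:310,150:380]
a=cv2.resize(a,None,fx=3.2,fy=3.2);b=cv2.resize(b,None,fx=1.7,fy=1.7)
o=np.zeros((480,790,3),np.uint8);o[:480,:384]=a;o[:425,390:781]=b;cv2.imwrite('pics/p5.png',o)"
```

```text
t 6.55 travel [-0.0047, -0.0021, 0.0128] turn [0.05, 0.01, 0.15] pos [0.5752, -0.0156, 0.1828] xhead 105.15 axis [0.001, 0.0, -1.0] grip 0.089 15.0 ft [0.1, -0.3, 0.4]
```

View pics/p5.png

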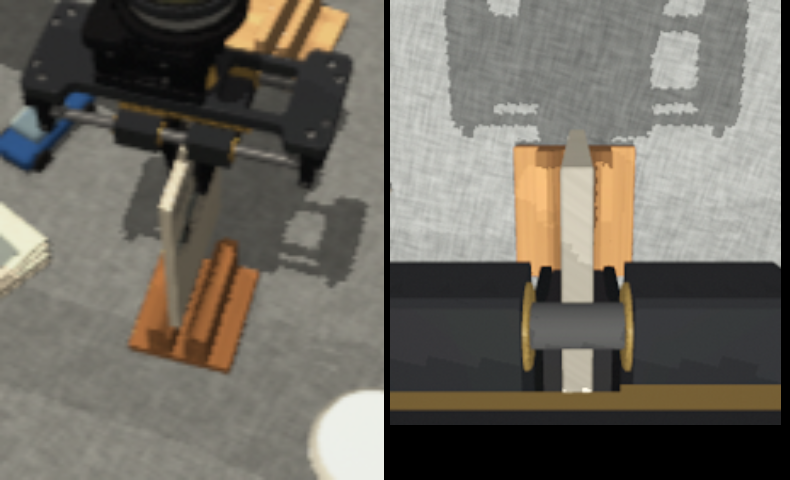

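The wrist view shows the board over the slot and parallel to it, about 1.5–2 mm off in tool y. This agrees with the computed correction, so I'll insert it.

Request:
step_arm:
  commands:
    - {"travel": [-0.005, -0.002, 0], "turn": [0, 0, 0]}
    - {"travel": [-0.005, -0.002, 0.01], "turn": [0, 0, 0]}
    - {"travel": [-0.005, -0.002, 0.02], "turn": [0, 0, 0]}
    - {"travel": [-0.005, -0.002, 0.028], "turn": [0, 0, 0]}
    - {"travel": [-0.005, -0.002, 0.035], "turn": [0, 0, 0]}

```text
time: 7.15
position: [0.5751, -0.0222, 0.1477]
tool_rot: [1.911, 2.492, 0.001]
ft_force: [0.5, 0.1, -0.9]
grip_width: 0.092
grip_force: 15.0
```

```bash
python3 -c "
from h import *
go([.5744,-.0207,.127],105)"
```

```text
t 7.15 travel [0.0016, -0.0003, 0.0207] turn [0.09, 0.04, 0.03] pos [0.5751, -0.0222, 0.1477] xhead 105.03 axis [0.002, -0.0, -1.0] grip 0.092 15.0 ft [0.5, 0.1, -0.9]
```

Request:
step_arm:
  commands:
    - {"travel": [0, 0, 0.007], "turn": [0, 0, 0]}
    - {"travel": [0, 0, 0.013], "turn": [0, 0, 0]}
    - {"travel": [0, 0, 0.018], "turn": [0, 0, 0]}
    - {"travel": [0, 0, 0.021], "turn": [0, 0, 0]}
    - {"travel": [0, 0, 0.021], "turn": [0, 0, 0]}

```text
time: 7.65
position: [0.5741, -0.0222, 0.1256]
tool_rot: [-1.911, -2.492, 0.001]
ft_force: [-1.0, 0.2, -1.5]
grip_width: 0.09
grip_force: 15.0
```

Request:
step_arm:
  commands:
    - {"travel": [0, 0, 0.001], "turn": [0, 0, 0]}
    - {"travel": [0, 0, 0.001], "turn": [0, 0, 0]}

```text
time: 7.85
position: [0.5743, -0.0223, 0.1252]
tool_rot: [1.912, 2.493, -0.0]
ft_force: [-0.5, 0.0, -0.5]
grip_width: 0.088
grip_force: 15.0
```

Request:
step_arm:
  commands:
    - {"travel": [0, 0, 0.0015], "turn": [0, 0, 0]}
    - {"travel": [0, 0, 0.0015], "turn": [0, 0, 0]}

```text
time: 8.05
position: [0.5745, -0.0223, 0.1251]
tool_rot: [1.911, 2.492, -0.001]
ft_force: [-2.4, 0.6, 6.6]
grip_width: 0.089
grip_force: 15.0
```

Request:
step_arm:
  commands:
    - {"travel": [0, 0, 0.001], "turn": [0, 0, 0]}
    - {"travel": [0, 0, 0.001], "turn": [0, 0, 0]}

```text
time: 8.25
position: [0.5746, -0.0222, 0.1251]
tool_rot: [1.911, 2.492, -0.001]
ft_force: [-4.2, -0.2, 12.5]
grip_width: 0.092
grip_force: 15.0
```

The contact force rises with no further travel, so the board is home. I'll relax the push and release.

Request:
step_arm:
  commands:
    - {"travel": [0, 0, -0.002], "turn": [0, 0, 0]}
    - {"travel": [0, 0, -0.002], "turn": [0, 0, 0]}

```text
time: 8.45
position: [0.5747, -0.0223, 0.1251]
tool_rot: [1.911, 2.492, 0.001]
ft_force: [-0.2, 0.5, 2.9]
grip_width: 0.092
grip_force: 15.0
```

Request:
step_arm:
  commands:
    - {"travel": [0, 0, 0], "turn": [0, 0, 0]}
    - {"travel": [0, 0, 0], "turn": [0, 0, 0]}
    - {"travel": [0, 0, 0], "turn": [0, 0, 0]}
    - {"travel": [0, 0, 0], "turn": [0, 0, 0]}
    - {"travel": [0, 0, 0], "turn": [0, 0, 0]}
  gripper: 1

```text
time: 8.95
position: [0.5743, -0.0223, 0.1245]
tool_rot: [-1.912, -2.493, 0.0]
ft_force: [0.6, -0.8, -0.7]
grip_width: 0.465
grip_force: 0.0
```

Request:
step_arm:
  commands:
    - {"travel": [0, 0, 0], "turn": [0, 0, 0]}
    - {"travel": [0, 0, -0.03], "turn": [0, 0, 0]}
    - {"travel": [0, 0, -0.08], "turn": [0, 0, 0]}
    - {"travel": [0, 0, -0.13], "turn": [0, 0, 0]}
    - {"travel": [0, 0, -0.15], "turn": [0, 0, 0]}

```text
time: 9.45
position: [0.5763, -0.0218, 0.2801]
tool_rot: [1.908, 2.488, 0.006]
ft_force: [0.7, 0.3, -1.0]
grip_width: 0.922
grip_force: 0.0
```

```bash
python3 -c "
from h import *
snap('wrist','w6.png')
h=np.radians(-158.8); p=np.array([.5337,-.2765])-.042*np.array([np.cos(h),np.sin(h)]);print(p)
go([*p,.275],21.2)"
```

```text
[ 0.5728576  -0.26131177]
t 9.5 travel [-0.2302, -0.0663, 0.007] turn [0.6, -0.2, 83.83] pos [0.5771, -0.0218, 0.2817] xhead 105.03 axis [0.01, -0.001, -1.0] grip 0.951 0.0 ft [1.3, 0.6, 1.8]
```

View pics/w6.png

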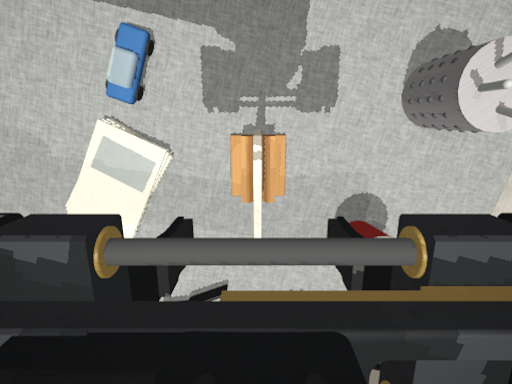

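The board stands upright in the foot (u≈257, rows 134–240). Next I'll go over the clamp.

Request:
step_arm:
  commands:
    - {"travel": [-0.115, -0.033, 0.006], "turn": [0, 0, 42]}
    - {"travel": [-0.115, -0.033, 0.006], "turn": [0, 0, 42]}
    - {"travel": [-0.115, -0.033, 0.006], "turn": [0, 0, 42]}
    - {"travel": [-0.115, -0.033, 0.006], "turn": [0, 0, 42]}
    - {"travel": [-0.115, -0.033, 0.006], "turn": [0, 0, 42]}

```text
time: 10.0
position: [0.5719, -0.1433, 0.2679]
tool_rot: [-2.684, -1.63, 0.001]
ft_force: [-0.4, 0.5, 0.5]
grip_width: 1.0
grip_force: 0.0
```

```bash
python3 -c "
from h import *
go([.573,-.2613,.275],21.2)"
```

```text
t 10.0 travel [-0.1042, 0.0554, -0.0071] turn [-0.05, 0.03, 41.35] pos [0.5719, -0.1433, 0.2679] xhead 62.55 axis [-0.001, 0.0, -1.0] grip 1.0 0.0 ft [-0.4, 0.5, 0.5]
```

Request:
step_arm:
  commands:
    - {"travel": [-0.13, 0.045, -0.007], "turn": [0, 0, 41.3]}
    - {"travel": [-0.13, 0.045, -0.007], "turn": [0, 0, 41.3]}
    - {"travel": [-0.13, 0.045, -0.007], "turn": [0, 0, 41.3]}
    - {"travel": [-0.13, 0.045, -0.007], "turn": [0, 0, 41.3]}
    - {"travel": [-0.13, 0.045, -0.007], "turn": [0, 0, 41.3]}

```text
time: 10.5
position: [0.5526, -0.2803, 0.2748]
tool_rot: [-3.087, -0.578, 0.001]
ft_force: [1.6, 0.9, 0.8]
grip_width: 1.003
grip_force: 0.0
```

Request:
step_arm:
  commands:
    - {"travel": [0, 0, 0], "turn": [0, 0, 0]}
    - {"travel": [0, 0, 0], "turn": [0, 0, 0]}

```text
time: 10.7
position: [0.5534, -0.2778, 0.2753]
tool_rot: [-3.084, -0.597, 0.001]
ft_force: [-0.8, 0.1, 0.1]
grip_width: 1.002
grip_force: 0.0
```

```bash
cat > cl.py <<'E'
from h import *
f='w7.png'; im=snap('wrist',f)
m=(im.max(2)<60).astype(np.uint8); m[208:]=0
n,l,st,ce=cv2.connectedComponentsWithStats(m)
for i in range(1,n):
    if st[i,4]>60: print(st[i],ce[i].round(1))
u0,u1=proj('wrist',[[.5337,-.2765,.028],[.573,-.2613,.028]],f);print('pred pin,grasp',u0,u1)
for r in range(90,208,6):
    x=np.flatnonzero(m[r,200:330])+200
    if len(x): print(r,x.tolist() if len(x)<14 else (x[0],x[-1],len(x)))
go([.573,-.2613,.1],21.2)
E
python3 cl.py
```

```text
[370   0  83  37 424] [412.4  17.6]
[386   0  58  27  86] [413.5  12.3]
[233 138  20  39 204] [240.7 158.7]
[257 138  18  39  63] [265.4 162.2]
[ 15 185  17   9  91] [ 23.5 188.4]
pred pin,grasp [254.27229836 180.5703557 ] [254.5508188  150.17247129]
138 [235, 236, 237, 274]
144 [234, 235, 236, 237, 238, 272]
150 [236, 237, 238, 239, 240, 270]
156 [237, 238, 239, 240, 241, 268]
162 [239, 240, 241, 242, 243, 267]
168 [241, 242, 243, 244, 265]
174 (np.int64(242), np.int64(264), 19)
180 [249]
186 [250, 251, 258, 259]
t 10.75 travel [0.0243, -0.0079, 0.1754] turn [-0.01, 0.02, 0.72] pos [0.5535, -0.2777, 0.2754] xhead 21.92 axis [-0.0, 0.0, -1.0] grip 1.001 0.0 ft [-1.3, -0.2, -0.2]
```

The clamp mask agrees with the prediction: the handle midline is at u≈254 on the grasp row. I'll descend.

Request:
step_arm:
  commands:
    - {"travel": [0.0243, -0.008, 0.03], "turn": [0, 0, 0.7]}
    - {"travel": [0.0243, -0.008, 0.075], "turn": [0, 0, 0.7]}
    - {"travel": [0.0243, -0.008, 0.12], "turn": [0, 0, 0.7]}
    - {"travel": [0.0243, -0.008, 0.16], "turn": [0, 0, 0.7]}
    - {"travel": [0.0243, -0.008, 0.175], "turn": [0, 0, 0.7]}

```text
time: 11.25
position: [0.5702, -0.2604, 0.096]
tool_rot: [-3.084, -0.576, 0.01]
ft_force: [0.4, 0.6, 0.1]
grip_width: 0.998
grip_force: 0.0
```

Request:
step_arm:
  commands:
    - {"travel": [0, 0, 0.03], "turn": [0, 0, 0]}
    - {"travel": [0, 0, 0.055], "turn": [0, 0, 0]}
    - {"travel": [0, 0, 0.07], "turn": [0, 0, 0]}
    - {"travel": [0, 0, 0.07], "turn": [0, 0, 0]}
    - {"travel": [0, 0, 0.07], "turn": [0, 0, 0]}

```text
time: 11.75
position: [0.574, -0.262, 0.0319]
tool_rot: [3.088, 0.574, 0.002]
ft_force: [-0.2, -0.8, 0.7]
grip_width: 1.005
grip_force: 0.0
```

```bash
python3 -c "
from h import *
go([.573,-.2613,.018],21.2)"
```

```text
t 11.75 travel [-0.0007, -0.0011, 0.0139] turn [0.07, -0.07, -0.15] pos [0.574, -0.262, 0.0319] xhead 21.05 axis [0.002, -0.001, -1.0] grip 1.005 0.0 ft [-0.2, -0.8, 0.7]
```

Request:
step_arm:
  commands:
    - {"travel": [-0.001, -0.001, 0.008], "turn": [0, 0, 0]}
    - {"travel": [-0.001, -0.001, 0.0135], "turn": [0, 0, 0]}
    - {"travel": [-0.001, -0.001, 0.0135], "turn": [0, 0, 0]}

```text
time: 12.05
position: [0.5713, -0.2611, 0.0167]
tool_rot: [-3.089, -0.573, 0.001]
ft_force: [-1.1, 0.2, 0.6]
grip_width: 0.999
grip_force: 0.0
```

Request:
step_arm:
  commands:
    - {"travel": [0, 0, 0], "turn": [0, 0, 0]}
    - {"travel": [0, 0, 0], "turn": [0, 0, 0]}
    - {"travel": [0, 0, 0], "turn": [0, 0, 0]}
    - {"travel": [0, 0, 0], "turn": [0, 0, 0]}
    - {"travel": [0, 0, 0], "turn": [0, 0, 0]}
  gripper: 0
  force: 25

```text
time: 12.55
position: [0.5719, -0.2612, 0.0173]
tool_rot: [3.089, 0.573, 0.0]
ft_force: [0.4, -0.2, 0.5]
grip_width: 0.633
grip_force: 4.7
```

Request:
step_arm:
  commands:
    - {"travel": [0, 0, 0], "turn": [0, 0, 0]}
    - {"travel": [0, 0, 0], "turn": [0, 0, 0]}
    - {"travel": [0, 0, 0], "turn": [0, 0, 0]}
    - {"travel": [0, 0, 0], "turn": [0, 0, 0]}
    - {"travel": [0, 0, 0], "turn": [0, 0, 0]}

```text
time: 13.05
position: [0.5719, -0.2614, 0.0173]
tool_rot: [3.088, 0.573, 0.0]
ft_force: [0.8, -0.6, 1.0]
grip_width: 0.34
grip_force: 25.0
```

The opening is 0.34 × 87 ≈ 29.6 mm, so the clamp is fully open. I'll lift it.

Request:
step_arm:
  commands:
    - {"travel": [0, 0, -0.02], "turn": [0, 0, 0]}
    - {"travel": [0, 0, -0.06], "turn": [0, 0, 0]}
    - {"travel": [0, 0, -0.11], "turn": [0, 0, 0]}
    - {"travel": [0, 0, -0.16], "turn": [0, 0, 0]}
    - {"travel": [0, 0, -0.21], "turn": [0, 0, 0]}

```text
time: 13.55
position: [0.5711, -0.2609, 0.2287]
tool_rot: [-3.088, -0.573, 0.001]
ft_force: [1.1, 0.3, -1.8]
grip_width: 0.348
grip_force: 25.0
```

Request:
step_arm:
  commands:
    - {"travel": [0, 0, -0.05], "turn": [0, 0, 0]}
    - {"travel": [0, 0, -0.05], "turn": [0, 0, 0]}
    - {"travel": [0, 0, -0.05], "turn": [0, 0, 0]}

```text
time: 13.85
position: [0.5721, -0.2613, 0.2784]
tool_rot: [3.087, 0.573, 0.003]
ft_force: [0.0, 0.5, -1.0]
grip_width: 0.34
grip_force: 25.0
```

```bash
python3 -c "
from h import *
p=np.array([.5753,-.024]);h=np.radians(105);g=p+(.055+.042+.055-.025)*np.array([np.cos(h),np.sin(h)]);print(g)
go([*g,.27],105)"
```

```text
[0.54242998 0.09867258]
t 13.85 travel [0.1014, -0.3466, 0.0079] turn [0.15, 0.01, -83.97] pos [0.5721, -0.2613, 0.2784] xhead 21.03 axis [0.002, -0.001, -1.0] grip 0.34 25.0 ft [0.0, 0.5, -1.0]
```

Request:
step_arm:
  commands:
    - {"travel": [0.05, -0.2, 0], "turn": [0, 0, -42]}
    - {"travel": [0.05, -0.2, 0], "turn": [0, 0, -42]}
    - {"travel": [0.05, -0.2, 0], "turn": [0, 0, -42]}
    - {"travel": [0.05, -0.2, 0], "turn": [0, 0, -42]}
    - {"travel": [0.05, -0.2, 0], "turn": [0, 0, -42]}

```text
time: 14.35
position: [0.5447, -0.0476, 0.2753]
tool_rot: [-2.66, -1.662, 0.002]
ft_force: [0.1, -0.9, 0.2]
grip_width: 0.341
grip_force: 25.0
```

```bash
python3 -c "
from h import *
go([.527,.157,.27],105)"
```

```text
t 14.35 travel [0.1761, -0.1055, 0.0061] turn [-0.23, -0.19, -40.99] pos [0.5447, -0.0476, 0.2753] xhead 64.01 axis [-0.004, 0.004, -1.0] grip 0.341 25.0 ft [0.1, -0.9, 0.2]
```

Request:
step_arm:
  commands:
    - {"travel": [0.176, -0.1055, 0.006], "turn": [0, 0, -41]}
    - {"travel": [0.176, -0.1055, 0.006], "turn": [0, 0, -41]}
    - {"travel": [0.176, -0.1055, 0.006], "turn": [0, 0, -41]}
    - {"travel": [0.176, -0.1055, 0.006], "turn": [0, 0, -41]}
    - {"travel": [0.176, -0.1055, 0.006], "turn": [0, 0, -41]}

```text
time: 14.85
position: [0.5287, 0.1565, 0.2691]
tool_rot: [-1.909, -2.488, -0.0]
ft_force: [-1.0, 0.5, -0.6]
grip_width: 0.343
grip_force: 25.0
```

```bash
python3 -c "
from h import *
go([.527,.157,.127],105)"
```

```text
t 14.85 travel [0.0002, -0.0011, 0.1421] turn [-0.19, -0.27, 0.02] pos [0.5287, 0.1565, 0.2691] xhead 105.02 axis [-0.004, 0.004, -1.0] grip 0.343 25.0 ft [-1.0, 0.5, -0.6]
```

Request:
step_arm:
  commands:
    - {"travel": [0, -0.001, 0.045], "turn": [0, 0, 0]}
    - {"travel": [0, -0.001, 0.09], "turn": [0, 0, 0]}
    - {"travel": [0, -0.001, 0.13], "turn": [0, 0, 0]}
    - {"travel": [0, -0.001, 0.145], "turn": [0, 0, 0]}
    - {"travel": [0, -0.001, 0.145], "turn": [0, 0, 0]}

```text
time: 15.35
position: [0.5289, 0.1472, 0.1228]
tool_rot: [-1.93, -2.472, 0.008]
ft_force: [0.3, 0.2, -0.6]
grip_width: 0.34
grip_force: 25.0
```

```bash
python3 -c "
from h import *
go([.542,.0987,.124],105)
snap('scene','s8.png');snap('top','t8.png')
a=cv2.imread('pics/s8.png')[70:250,170:330];b=cv2.imread('pics/t8.png')[120:250,160:320]
a=cv2.resize(a,None,fx=2.4,fy=2.4,interpolation=2);b=cv2.resize(b,None,fx=2.5,fy=2.5,interpolation=2);print(a.shape,b.shape)
o=np.zeros((432,790,3),np.uint8);o[:432,:384]=a;o[:325,385:785]=b;cv2.imwrite('pics/p8.png',o)"
```

```text
t 15.35 travel [-0.0502, 0.001, -0.0012] turn [-0.4, -0.06, -0.95] pos [0.5289, 0.1472, 0.1228] xhead 104.05 axis [-0.007, -0.001, -1.0] grip 0.34 25.0 ft [0.3, 0.2, -0.6]
(432, 384, 3) (325, 400, 3)
```

View pics/p8.png

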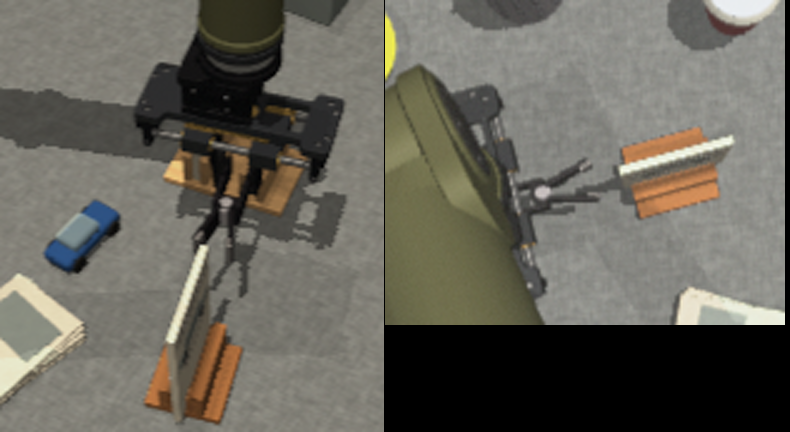

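In the top crop, the pin is at (542,192) and the tips at about (588,164) and (597,198). The board's top edge runs from about (621,172) to (733,142).

```bash
cat > fin.py <<'E'
from h import *
P=lambda u,z:onz('top',(np.array(u,float)-[385,0])/2.5+[159.8,119.8],z)[:,:2]
pin,ta,tb=P([[542,192],[588,163],[597,198]],.133)
e=P([[621,171],[733,143]],.16); d=e[0]-e[1];L=np.linalg.norm(d);d/=L;n=np.array([-d[1],d[0]])
print('board',e.round(4).tolist(),'L',L.round(4),'head',np.degrees(np.arctan2(d[1],d[0])),'centre',e.mean(0))
c=e.mean(0)
for k,v in zip(['pin','ta','tb','tcp'],[pin,ta,tb,ctrl.get_state()['position'][:2]]): print(k,v.round(4),'along',((v-c)@d).round(4),'across',((v-c)@n).round(4))
m=(ta+tb)/2-pin;print('clamp head',np.degrees(np.arctan2(m[1],m[0])),np.linalg.norm(m),'gap',np.linalg.norm(ta-tb))
E
python3 fin.py
python3 - <<'E'
from h import *
im=cv2.imread('pics/t8.png')[170:203,250:312].astype(int)
g=(im.min(2)>195).astype(np.uint8)
c=max(cv2.findContours(g,0,2)[0],key=cv2.contourArea);b=cv2.boxPoints(cv2.minAreaRect(c+np.array([250,170])));q=onz('top',b,.16);print(b.round(1).tolist(),q.round(4).tolist(),q.mean(0))
E
```

```text
board [[0.5601, 0.0249], [0.5853, -0.0787]] L 0.1067 head 103.69356899610612 centre [ 0.57271576 -0.02689392]
pin [0.5434 0.1011] along 0.1313 across -0.0019
ta [0.5709 0.0573] along 0.0822 across -0.0182
tb [0.5374 0.0487] along 0.0818 across 0.0165
tcp [0.532  0.1482] along 0.1798 across -0.0019
clamp head -77.47788742609173 0.049309665270453946 gap 0.03462278815473239
[[253.5, 186.10000610351562], [297.70001220703125, 174.10000610351562], [298.5, 176.8000030517578], [254.1999969482422, 188.8000030517578]] [[0.5649, 0.0266, 0.16], [0.5922, -0.076, 0.16], [0.5859, -0.0776, 0.16], [0.5586, 0.0249, 0.16]] [ 0.57538967 -0.02551725  0.16      ]
```

Run:
```python
from h import *
c=np.array([.5754,-.0255]);h=np.radians(104.9);d=np.array([np.cos(h),np.sin(h)])
go([*(c+.130*d),.124],104.9)
p=ctrl.get_state()['position'][:2]-c;print(p@d,p@np.array([-d[1],d[0]]))
```

```text
t 15.45 travel [-0.0491, -0.002, 0.0029] turn [0.04, -0.02, -0.87] pos [0.532, 0.1482, 0.1269] xhead 104.03 axis [0.001, 0.001, -1.0] grip 0.34 25.0 ft [0.2, 0.5, -0.2]
0.17904516990618402 -0.002723861206616447
```

Measured and predicted tip positions agree to about 1.5 mm. I'll align first, then advance slowly.

Request:
step_arm:
  commands:
    - {"travel": [0, -0.002, 0.003], "turn": [0, 0, -0.9]}
    - {"travel": [0, -0.002, 0.003], "turn": [0, 0, -0.9]}
    - {"travel": [-0.01, -0.002, 0.003], "turn": [0, 0, -0.9]}
    - {"travel": [-0.02, -0.002, 0.003], "turn": [0, 0, -0.9]}
    - {"travel": [-0.03, -0.002, 0.003], "turn": [0, 0, -0.9]}

```text
time: 15.95
position: [0.5374, 0.1168, 0.1234]
tool_rot: [1.915, 2.49, -0.0]
ft_force: [0.2, -0.0, -0.8]
grip_width: 0.343
grip_force: 25.0
```

Request:
step_arm:
  commands:
    - {"travel": [-0.007, 0, 0], "turn": [0, 0, 0]}
    - {"travel": [-0.013, 0, 0], "turn": [0, 0, 0]}
    - {"travel": [-0.019, 0, 0], "turn": [0, 0, 0]}
    - {"travel": [-0.019, 0, 0], "turn": [0, 0, 0]}
    - {"travel": [-0.019, 0, 0], "turn": [0, 0, 0]}

```text
time: 16.45
position: [0.5416, 0.1001, 0.1231]
tool_rot: [-1.914, -2.491, -0.0]
ft_force: [0.2, 0.5, -0.4]
grip_width: 0.339
grip_force: 25.0
```

Run:
```python
from h import *
c=np.array([.5754,-.0255]);h=np.radians(104.9);d=np.array([np.cos(h),np.sin(h)]);n=np.array([-d[1],d[0]])
go([*(c+.130*d),.124],104.9)
p=ctrl.get_state()['position'][:2]-c;print(p@d,p@n)
im=snap('top','t9.png');snap('scene','s9.png')
b=im[160:205,225:300].astype(int)
g=(b.min(2)>195).astype(np.uint8);k=max(cv2.findContours(g,0,2)[0],key=cv2.contourArea);bx=cv2.boxPoints(cv2.minAreaRect(k+np.array([225,160])));print(bx.round(1).tolist(),onz('top',bx,.16).mean(0).round(4))
print('pred tips',proj('top',[[*(c+.033*d+s*.0135*n),.134] for s in(1,-1)]).round(1).tolist())
# text map: # dark, O white, + orange/other
for r in range(172,206): print(r,''.join('#' if x.max()<75 else 'O' if x.min()>180 else 'r' if x[0]-x[2]>50 else '.' for x in im[r,222:275].astype(int)))
```

```text
t 16.45 travel [-0.0001, 0.0003, -0.0009] turn [-0.01, -0.02, 0.03] pos [0.5416, 0.1001, 0.1231] xhead 104.93 axis [-0.0, 0.0, -1.0] grip 0.339 25.0 ft [0.2, 0.5, -0.4]
0.13005130366591613 0.00033211443871845187
[[253.5, 186.10000610351562], [297.70001220703125, 174.10000610351562], [298.5, 176.8000030517578], [254.1999969482422, 188.8000030517578]] [ 0.5754 -0.0255  0.16  ]
pred tips [[263.8, 191.9], [260.8, 181.0]]
172 .....#####...........................................
173 .....#####...........................................
174 .....#####........................................rrr
175 ......#####...................................rrrrrrr
176 ......#####................................rrrrrrrrrr
177 .......####............................rrrrrrrrrrrrrr
178 .......####.........................r..rrrrrrrrrrrrrr
179 .......####......................rrr....rrrrrrrrrrrrr
180 ........####.....................r......rrrrrrrrrrrrr
181 ........####......................#.....rrrrrrrrrr.OO
182 .........##.....................###....rrrrrrrrOOOOOO
183 .........##...................#####..
[... 592 characters left out ...]
rrrr
194 ...........##....#.......###.#####..###..#..rrrrrrrrr
195 ...........##....##...#################.#..rrrrrrrrrr
196 ............##....###.#####..........rrrrrrrrrrrrrrrr
197 ............###.###..###.............rrrrrrrrrrrrrrrr
198 ............#######.####.............rrrrrrrrrrrrrrrr
199 .............###.######...............rrrrrrrrrrrrrrr
200 .............#######..................rrrrrrrrrrrrrrr
201 ..............##.#.....................rrrrrrrrrrrrrr
202 ..............####.....................rrrrrrrrrrrrrr
203 ...............###.....................rrrrrrrrrrrrrr
204 ...............###.....................rrrrrrrrrrrr..
205 ................###.....................rrrrrrr......
```

```bash
python3 -c "
from h import *
print(ctrl.close_job())"
```

```text
the job is handed in; nothing more can be done
None
```

I handed the job in at 16.5 s of robot time; no verdict came back. By the last measurements, the placard stands fully home in the foot and let go. The clamp is held fully open around its side edge, with the tips about 20 mm past the edge and about 11 cm up the board. The wrist reads no contact force, and I disturbed nothing else.

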